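# Switch the jar filler's gate lever to the outlet that has the open jar

### The job

The jar filler's gate lever stands in its long feed bay: lift it over the sill, bring it to the neutral pocket where the slots meet, set it fully down there and let go of it for a moment. The wire guards leave room for fingers only in line with each slot, so take it again the other way round, lift it and move it along the cross slot into the end notch on the side of the outlet that has the open jar under it, fully down, and let go. Never let it drop into the notch on the capped jar's side, and leave both jars, the bottle and the canister where they stand.

Things in the scene. Friction and masses are not known exactly. Their poses are not given: they have to be found in the camera images.
- filler: White and steel table-top jar filler, fixed, 385 x 280 mm. Origin on the table, straight below the neutral pocket of its gate; x points from the gate to the hopper, y to its left, z up. Gate: flat steel deck, top 140 mm above the table, x -135 to 100, y -140 to 140 mm. Outlet pipes leave both sides at 118 mm height and end above x = 30, y = +190 and -190 mm; a jar stands under each.
- neutral (a point): Neutral pocket, at deck level, where the T of 17 mm wide slots meets. All pockets are 18 mm deep with floors at one level and 34 mm wide for the lever's 26 mm collar (4 mm play all round); between pockets the deck is a sill on which the raised collar can ride. No guards within 42 mm: fingers fit both ways here.
- feed_bay (a point): Middle of the feed bay at deck level, 85 mm from neutral along the filler's -x: a pocket 64 mm long in x in which the lever's axis may stand 70 to 100 mm from neutral. Its sill towards neutral is 36 mm long.
- left_notch (a point): Notch at the left end of the cross slot, at deck level, 85 mm from neutral along the filler's +y.
- right_notch (a point): Notch at the right end of the cross slot, at deck level, 85 mm from neutral along the filler's -y.
- guard (a point): Middle of the top of one wire guard (10 mm steel rod hoops, all topping out 72 mm above the deck). Two flank the feed bay, centred at filler y = +29 and -29, from x = -132 to -42 mm; two flank each end notch, centred at x = +29 and -29, from 47 to 137 mm either side. The channel between is 48 mm clear, so fingers fit only before and behind the grip along the slot.
- hopper (a point): Centre of the top of the shallow round steel hopper, 136 mm across, 206 mm above the table. It sits on a steel block 164 mm high that begins 100 mm from neutral along the filler's +x.
- grip: Black plastic upright grip of the gate lever, 28 x 28 mm square and 50 mm tall, its sides parallel to the filler's x and y; origin at the centre of its underside, which is 4 mm above the deck (144 mm above the table) when the lever is down in a pocket. It stays upright and cannot turn about itself.
- lever_x (a joint): Lever's position along the filler's x axis, m: 0 = neutral pocket and cross slot, -0.100 to -0.070 = in the feed bay. Slides with about 1 to 2 N of friction and stays where it is left.
- lever_y (a joint): Lever's position along the filler's y axis, m: 0 = feed leg and neutral pocket, +0.085 / -0.085 = the end notches. Same friction.
- lever_lift (a joint): Height of the lever, m: 0 = fully down in a pocket, 0.018 = collar level with the deck so that it can pass a sill, 0.025 = upper stop. It weighs about 4 N and falls back if let go over a pocket.
- jar_open: Open empty white stoneware jar, 72 mm across, 85 mm tall, standing on the table under one of the two outlets; origin at the centre of its foot.
- jar_closed: White stoneware jar of the same size, closed with a flat steel cap, under the other outlet; origin at the centre of its foot.
- bottle: White plastic bottle, 60 mm across, 170 mm tall, standing on the table beside the filler, farther out than one of the jars; origin at the centre of its foot.
- canister: Steel canister with a knobbed lid, 90 mm across, 135 mm tall, on the other side; origin at the centre of its foot.
There are look-alikes about, which are no part of the job. Leave any blue look-alike of the jar_closed alone.

How it is judged (in metres and radians):
On the way:
1. the lever is fully down in the neutral pocket and let go (value of joint lever_lift below 0.005 m and value of joint lever_x between -0.007 and 0.007 m and value of joint lever_y between -0.007 and 0.007 m and contact force between the fingers and grip below 0.3 N), for 0.2 s.
At the end, for the whole second after the job is handed in: The lever stands fully down (lift under 5 mm) in the end notch on the open jar's side (within 7 mm of its centre), at rest and released; both jars, the bottle and the canister stand upright within 15 mm of where they were (((y of jar_open in the frame of filler above 0.1 m and value of joint lever_lift below 0.005 m and value of joint lever_x between -0.007 and 0.007 m and value of joint lever_y between 0.078 and 0.092 m) or (y of jar_open in the frame of filler below -0.1 m and value of joint lever_lift below 0.005 m and value of joint lever_x between -0.007 and 0.007 m and value of joint lever_y between -0.092 and -0.078 m)) and linear speed of grip below 0.01 m/s and distance of each of jar_open, jar_closed, bottle, canister from where it was at the start of the episode below 0.015 m and angle between each of jar_open, jar_closed, bottle, canister's own z axis and vertical below 0.15 rad); the robot touches nothing.
It fails at once if the lever is let down into the notch on the capped jar's side ((y of jar_open in the frame of filler above 0.1 m and value of joint lever_y below -0.07 m and value of joint lever_lift below 0.01 m) or (y of jar_open in the frame of filler below -0.1 m and value of joint lever_y above 0.07 m and value of joint lever_lift below 0.01 m)).
It fails at once if the open jar is knocked over or pushed away (distance of jar_open from where it was at the start of the episode above 0.03 m or angle between jar_open's own z axis and vertical above 0.4 rad).
It fails at once if the capped jar is knocked over or pushed away (distance of jar_closed from where it was at the start of the episode above 0.03 m or angle between jar_closed's own z axis and vertical above 0.4 rad).
It fails at once if the bottle is knocked over or pushed away (distance of bottle from where it was at the start of the episode above 0.03 m or angle between bottle's own z axis and vertical above 0.4 rad).
It fails at once if the canister is knocked over or pushed away (distance of canister from where it was at the start of the episode above 0.03 m or angle between canister's own z axis and vertical above 0.4 rad).
It also fails if it takes over 45 s, if anything falls off the work surface, if the arm or the gripper's body presses on something with over 40 N, if the wrist force passes 120 N, or if a joint passes its speed limit or range.

### The arm

A 6-joint arm with a two-finger parallel gripper is mounted at the origin on the work surface. World frame = base frame: x ahead of the robot, y to its left, z up, the work surface at z = 0. Lengths are in mm, angles in degrees, forces in N, time in s.
With the tool pointing down it reaches from about 300 to 850 mm from the base axis. Payload 4.2 kg.
Tool frame: the origin (TCP) lies midway between the tips of the shut fingers; the grasp point (between the pads) lies 19 mm behind it (env.tcp_to_grasp is the distance from the TCP to the grasp point, in mm); z points along the fingers, x is the direction in which the jaws open and shut, and the axes are right-handed (so a half turn about z gives the same grasp; the last joint's range is limited). The gripper opens to 91 mm and grips with 3 to 60 N. Pads are 32 mm wide; open, the fingers measure 118 mm over their backs; the gripper's body (76 mm by 178 mm) begins 60 mm behind the grasp point.
Start: joints at [-64.171, 18.312, 89.639, -0, 72.044, -1.146], TCP at [260.825, -512.458, 213.976] pointing down, gripper open.
Joint ranges: [-177.97, 177.97], [-48.28, 115.42], [12.27, 149.76], [-77.06, 257.06], [2.81, 150.46], [-146.56, 146.56]. Speed limits (degrees/s): [147.25, 147.25, 180, 180, 180, 180].

### API

Orientations are given as [roll, pitch, yaw] about the fixed x, y, z axes, in that order (R = Rz(yaw) Ry(pitch) Rx(roll)).
In Python, from workcell import env gives the robot as it stands.
- The arm moves only by the tool drive_tool, never from a script. Its argument "motion" is a list of rows, each a list of 2 entries, a list of its own where there are three numbers: the shift along the world's x, y, z in m, then the turn, a rotation vector about the world's x, y, z in rad. In form: [[[dx, dy, dz], [wx, wy, wz]], ...]. A call has exactly 10 rows; each row shifts and turns the commanded pose from where the row before left it; what a row does not reach is not made up. A row lasts 1/12 s, in which the tool goes at most 41.7 mm and 7.16 degrees, less where a joint would pass 70% of its speed; a pose out of reach is approached as far as the arm can. A call is refused whole if a number of a shift passes 0.0417 or a number of a turn 0.125, either way. A call with a gripper value outside its range is refused whole. "claw" is the opening, from 0 (shut) to 1 (fully open), set as the call begins (left out, the last holds). The fingers move at their own pace and stop on an object; "force" is the grip in N (left out, the last holds). Time passes only in rows, so rows that do not move let the fingers close, or fill a call up. It gives the time, the measured TCP pose, the force and the opening at its end, in the units of the state.
- env.state(): the state, without advancing time (a new reading comes with each control period).
- env.grab_frame(name): name is "scene" or "top"; returns the picture (420x560x3 uint8, red, green, blue); there is no depth.
- env.camera_params(name): a dict with "fov_y" (degrees; the focal length in pixels is half the picture's height over the tangent of half this angle, whatever the lens; pixels are square), "cx", "cy" (the principal point, pixels), "k1" (the pictures are not rectified: a ray, as slopes to the right and down, at radius r is drawn at 1 + k1 r^2 times it, then the intrinsics apply), "pose" (4x4, takes a point from camera to world coordinates). Camera axes: x right, y down, z forward; pixel columns grow to the right and rows downward; lengths in mm; the calibration is good to about 2 mm. A picture is of the moment at which its call begins. camera_params takes no time and is no camera call.
- env.job_done(): hands the job in, once; it reports no verdict.
The state is a dict: "time_s": time; "qpos": joint angles; "qvel": joint speeds; "effort": joint torques, N m; "ee_pos": TCP position; "ee_rot": TCP orientation; "force": force on the tool from outside, world axes, zero at the start; "torque": the same for the moment, N m; "gripper_width": finger opening in mm.
Only numpy, scipy, OpenCV 4.12 (cv2) and the standard library are available. Lean on these libraries where they do the work, as an engineer would, in place of code of your own. Each camera call takes 0.05 s, during which the arm holds its last target.

## Working session

There is one attempt and no reset: what is moved stays moved. The work goes in short steps, Python scripts to look and compute and a tool call to move; the robot and the scene stay as the last step left them, time stands still between calls to the robot, and variables do not carry over. Pictures are saved under pics/ and viewed, and the job is handed in when it is done.

Besides the shell and the picture viewer there is one more tool, called as a command line: name --argument value ..., lists and objects as JSON in quotes. drive_tool: Moves the arm, as the interface text tells. Its arguments: {"type":"object","properties":{"motion":{"type":"array","items":{"type":"array"}},"claw":{"type":"number"},"force":{"type":"number"}},"required":["motion"]}

```bash
mkdir -p pics; ls; python3 - <<'E'
from workcell import env
import cv2
print(env.state(), env.tcp_to_grasp)
for n in ("scene","top"):
    im=env.grab_frame(n); cv2.imwrite(f"pics/{n}0.png",im[:,:,::-1]); print(n,env.camera_params(n))
E
```

```text
pics
{'time_s': 0.0, 'qpos': array([-6.41715235e+01,  1.83513745e+01,  8.97058743e+01, -8.30608415e-04,
        7.20436229e+01, -1.14657978e+00]), 'qvel': array([ 0.03749887,  0.0139468 , -0.01448343,  0.14272071,  0.07001817,
       -0.02921391]), 'effort': array([ 1.85691395e-03, -4.12458873e+01, -2.31974119e+01,  7.29281595e-02,
        4.57734754e-02, -1.56435126e-04]), 'ee_pos': array([ 260.59375929, -511.99606462,  213.12655652]), 'ee_rot': array([-1.79998771e+02,  1.00867265e-01, -6.30246859e+01]), 'force': array([-0.37677693,  0.12114312,  0.00950156]), 'torque': array([0.00034904, 0.03072105, 0.02984898]), 'gripper_width': 91.62710944837355} 18.8
scene {'fov_y': 48.4545216615083, 'cx': 274.2501467026274, 'cy': 213.3545688916362, 'k1': -0.056990202684616395, 'pose': array([[ 2.56362312e-01,  9.22758674e-01, -2.87740848e-01,
         8.82801072e+02],
       [ 9.66565779e-01, -2.43078400e-01,  8.16301748e-02,
        -5.67425386e+01],
       [ 5.38136691e-03, -2.99047357e-01, -9.54223097e-01,
         1.20151052e+03],
       [ 0.00000000e+00,  0.00000000e+00,  0.00000000e+00,
         1.00000000e+00]])}
top {'fov_y': 49.377514531048824, 'cx': 282.162148315393, 'cy': 207.5392746687408, 'k1': -0.08771888921525381, 'pose': array([[-1.18552796e-02, -9.99117394e-01,  4.02974679e-02,
         5.06689536e+02],
       [-9.99920194e-01,  1.16695889e-02, -4.84011093e-03,
         5.26529274e+01],
       [ 4.36558413e-03, -4.03516328e-02, -9.99176004e-01,
         1.11711497e+03],
       [ 0.00000000e+00,  0.00000000e+00,  0.00000000e+00,
         1.00000000e+00]])}
```

View pics/scene0.png

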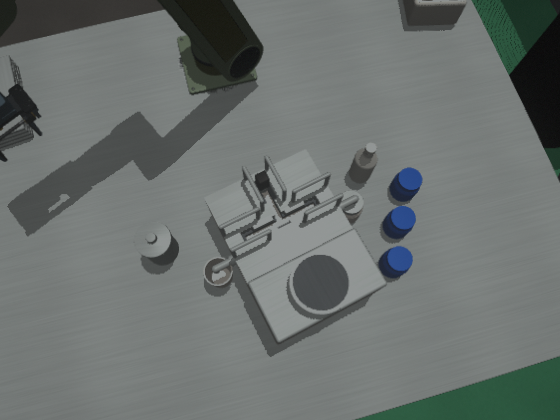

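View pics/top0.png

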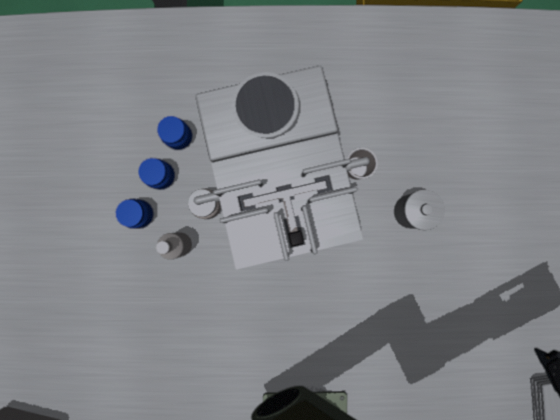

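```bash
python3 - <<'E'
import cv2,numpy as np
t=cv2.imread('pics/top0.png');s=cv2.imread('pics/scene0.png')
a=cv2.resize(t[60:275,185:385],None,fx=2.7,fy=2.7,interpolation=cv2.INTER_CUBIC);cv2.imwrite('pics/c_top.png',cv2.convertScaleAbs(a,alpha=1.2))
b=cv2.resize(s[145:345,195:390],None,fx=3,fy=3,interpolation=cv2.INTER_CUBIC);cv2.imwrite('pics/c_scene.png',cv2.convertScaleAbs(b,alpha=1.2))
E
```

```text
(no output)
```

View pics/c_top.png

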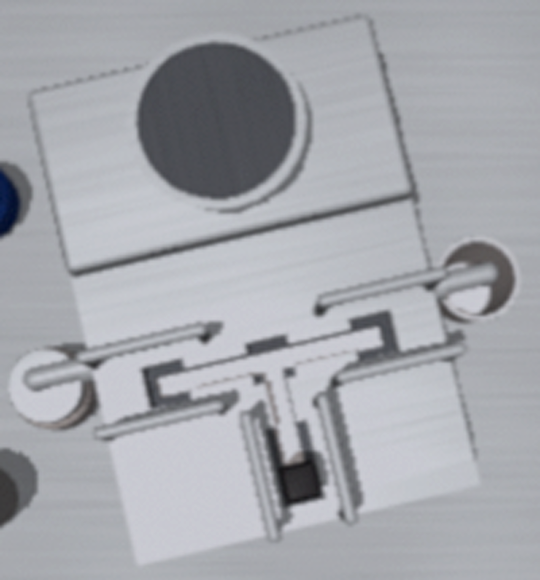

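View pics/c_scene.png

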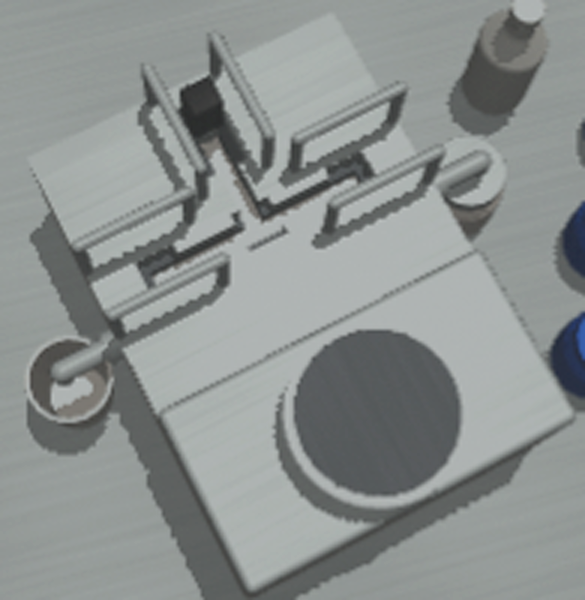

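```bash
cat > h.py <<'E'
import numpy as np,cv2
from workcell import env
def proj(n,P):
    c=env.camera_params(n);f=210/np.tan(np.radians(c['fov_y']/2))
    K=np.array([[f,0,c['cx']],[0,f,c['cy']],[0,0,1.]]);T=np.linalg.inv(c['pose'])
    return cv2.projectPoints(np.array(P,float).reshape(-1,1,3),cv2.Rodrigues(T[:3,:3])[0],T[:3,3],K,np.array([c['k1'],0,0,0]))[0][:,0]
def f2w(p,P):
    a=np.radians(p[2]);R=np.array([[np.cos(a),-np.sin(a),0],[np.sin(a),np.cos(a),0],[0,0,1]])
    return np.array(P,float)@R.T+[p[0],p[1],0]
E
cat > fit.py <<'E'
from h import *
from scipy.optimize import least_squares
F=[(-135,140,140),(-135,-140,140),(100,140,164),(100,-140,164),(250,140,164),(250,-140,164)]
t=np.array([(137,564),(478,483),(75,270),(413,192),(30,93),(368,15)])/2.7+[184.7,59.7]
s=np.array([(333,13),(28,160),(478,250),(163,413),(575,415),(250,590)])/3+[194.7,144.7]
def r(p): 
    W=f2w(p,F); return np.r_[(proj('top',W)-t).ravel(),(proj('scene',W)-s).ravel()]
q=least_squares(r,[480,20,12],loss='soft_l1');p=q.x;print(p);print(q.fun.shape,np.round(r(p).reshape(-1,2),1))
np.save('p.npy',p)
for n in('top','scene'):
    im=cv2.imread(f'pics/{n}0.png');k=3;o=(185,60) if n=='top' else (195,145)
    a=cv2.resize(im[o[1]:o[1]+215,o[0]:o[0]+200],None,fx=k,fy=k,interpolation=cv2.INTER_CUBIC)
    def draw(L,col):
        Q=(proj(n,f2w(p,L))-o+.5)*k
        cv2.polylines(a,[np.int32(np.round(Q))],False,col,1)
    draw([(-135,140,140),(-135,-140,140),(100,-140,140)],(0,0,255));draw([(100,140,164),(100,-140,164),(250,-140,164),(250,140,164),(100,140,164)],(0,0,255))
    for y in(29,-29): draw([(-132,y,212),(-42,y,212)],(0,255,0)); 
    for x in (29,-29):
        for e in (1,-1): draw([(x,e*47,212),(x,e*137,212)],(0,255,0))
    for c in [(0,0),(0,85),(0,-85)]: draw([(c[0]+i,c[1]+j,140) for i,j in((17,17),(17,-17),(-17,-17),(-17,17),(17,17))],(255,0,0))
    for lx in (-85,):
        draw([(lx+i,j,194) for i,j in((14,14),(14,-14),(-14,-14),(-14,14),(14,14))],(0,255,255))
    cv2.imwrite(f'pics/fit_{n}.png',a)
E
python3 fit.py
```

```text
[579.28382271  43.75474689  12.52190184]
(24,) [[-0.9 -0.1]
 [ 0.2 -0.2]
 [-4.2  0.5]
 [ 0.1 -0.6]
 [-2.7 -2. ]
 [ 0.  -2.5]
 [-1.1 -0.9]
 [-1.4 -1.4]
 [-0.3 -2. ]
 [-3.7 -0.9]
 [ 0.9  0.3]
 [-1.7  1.6]]
```

View pics/fit_top.png

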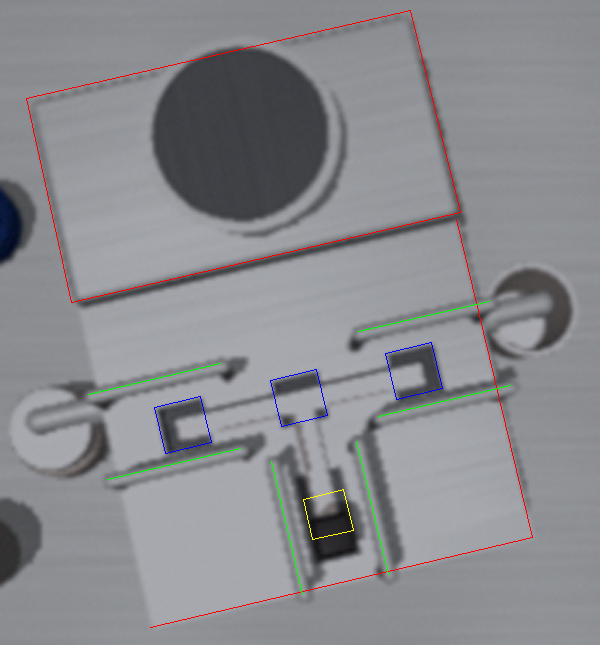

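View pics/fit_scene.png

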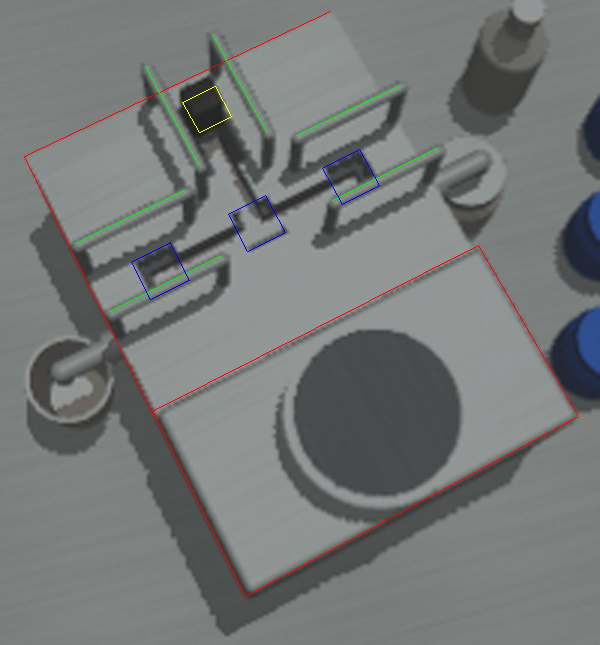

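```bash
python3 - <<'E'
from h import *
p=np.load('p.npy')
out=[]
for n,o in(('top',(280,215)),('scene',(240,155))):
    im=cv2.imread(f'pics/{n}0.png');k=10
    a=cv2.resize(im[o[1]:o[1]+40,o[0]:o[0]+40],None,fx=k,fy=k,interpolation=cv2.INTER_CUBIC)
    a=cv2.convertScaleAbs(a,alpha=2)
    for lx,c in((-95,(0,255,255)),):
      for z in (194,144):
        Q=(proj(n,f2w(p,[(lx+i,j,z) for i,j in((14,14),(14,-14),(-14,-14),(-14,14),(14,14))]))-o+.5)*k
        cv2.polylines(a,[np.int32(Q)],False,c if z==194 else (0,0,255),1)
    out.append(a)
cv2.imwrite('pics/grip.png',np.hstack(out))
E
```

```text
(no output)
```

View pics/grip.png

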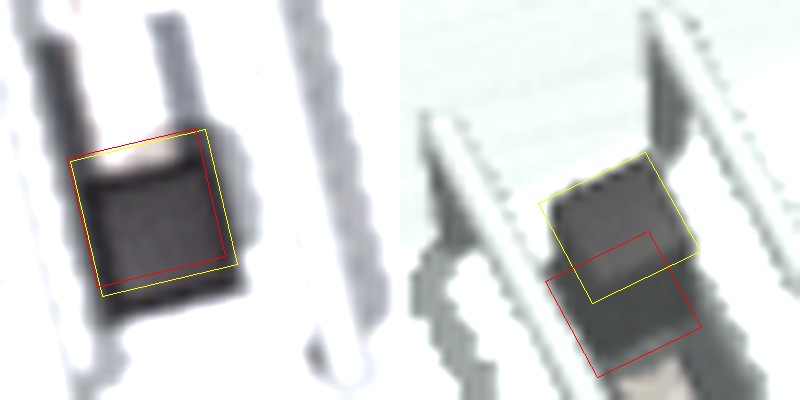

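```bash
python3 - <<'E'
from h import *
p=np.array([578.6,42.7,12.5]);np.save('p.npy',p)
for n,q in dict(bay=(-96.5,0,0),neu=(0,0,0),right=(0,-85,0),left=(0,85,0)).items(): print(n,f2w(p,q))
E
```

```text
bay [484.38743531  21.81357725   0.        ]
neu [578.6  42.7   0. ]
right [596.99736718 -40.28516061   0.        ]
left [560.20263282 125.68516061   0.        ]
```

drive_tool --motion '[[[0.0112,0.0267,0.0036],[0,0,0.066]],[[0.0112,0.0267,0.0036],[0,0,0.066]],[[0.0112,0.0267,0.0036],[0,0,0.066]],[[0.0112,0.0267,0.0036],[0,0,0.066]],[[0.0112,0.0267,0.0036],[0,0,0.066]],[[0.0112,0.0267,0.0036],[0,0,0.066]],[[0.0112,0.0267,0.0036],[0,0,0.066]],[[0.0112,0.0267,0.0036],[0,0,0.066]],[[0.0112,0.0267,0.0036],[0,0,0.066]],[[0.0112,0.0267,0.0036],[0,0,0.066]]]' --claw 1 --force 30

```text
time_s: 0.93
ee_pos: [372.9, -244.0, 249.8]
ee_rot: [-180.0, 0.0, -25.0]
force: [-0.1, -0.3, -1.0]
gripper_width: 91.5
```

drive_tool --motion '[[[0.0112,0.0267,0],[0,0,0.066]],[[0.0112,0.0267,0],[0,0,0.066]],[[0.0112,0.0267,0],[0,0,0.066]],[[0.0112,0.0267,0],[0,0,0.066]],[[0.0112,0.0267,0],[0,0,0.066]],[[0.0112,0.0267,0],[0,0,0.066]],[[0.0112,0.0267,0],[0,0,0.066]],[[0.0112,0.0267,0],[0,0,0.066]],[[0.0112,0.0267,0],[0,0,0.066]],[[0.0112,0.0267,0],[0,0,0.066]]]'

```text
time_s: 1.77
ee_pos: [484.9, 23.0, 249.6]
ee_rot: [-180.0, 0.0, 12.8]
force: [0.4, -0.8, 1.1]
gripper_width: 91.1
```

```bash
python3 - <<'E'
from h import *
im=env.grab_frame('scene')[:,:,::-1];cv2.imwrite('pics/a1.png',cv2.resize(im[130:330,190:390],None,fx=3,fy=3,interpolation=cv2.INTER_CUBIC))
print(env.state()['ee_pos'])
E
```

```text
[486.98839603  27.1526078  249.53803941]
```

View pics/a1.png

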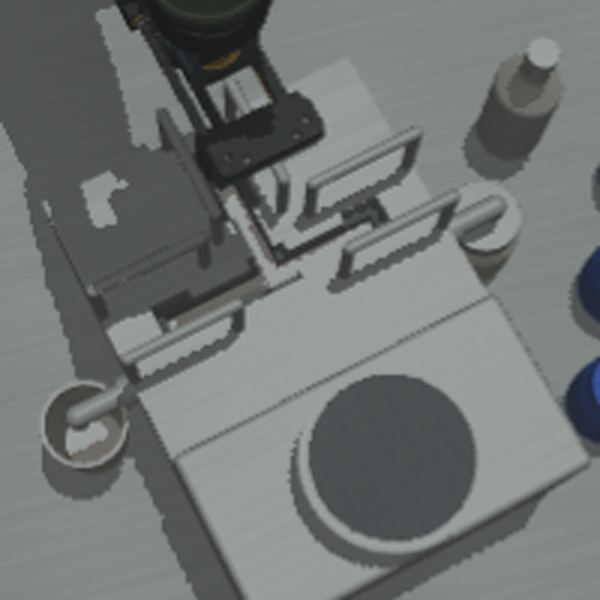

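drive_tool --motion '[[[0,0,0],[0,0,0]],[[0,0,0],[0,0,0]],[[0,0,0],[0,0,0]],[[0,0,-0.005],[0,0,0]],[[0,0,-0.005],[0,0,0]],[[0,0,-0.005],[0,0,0]],[[0,0,-0.005],[0,0,0]],[[0,0,-0.005],[0,0,0]],[[0,0,-0.003],[0,0,0]],[[0,0,-0.002],[0,0,0]]]'

```text
time_s: 2.65
ee_pos: [484.5, 21.5, 219.3]
ee_rot: [-180.0, 0.0, 12.6]
force: [-0.4, 0.8, 0.3]
gripper_width: 91.2
```

drive_tool --motion '[[[0,0,-0.007],[0,0,0]],[[0,0,-0.008],[0,0,0]],[[0,0,-0.008],[0,0,0]],[[0,0,-0.008],[0,0,0]],[[0,0,-0.008],[0,0,0]],[[0,0,-0.008],[0,0,0]],[[0,0,-0.007],[0,0,0]],[[0,0,-0.006],[0,0,0]],[[0,0,-0.005],[0,0,0]],[[0,0,-0.002],[0,0,0]]]'

```text
time_s: 3.48
ee_pos: [484.5, 21.5, 152.1]
ee_rot: [-180.0, 0.1, 12.6]
force: [0.2, 1.0, -0.5]
gripper_width: 91.2
```

drive_tool --motion '[[[0,0,0],[0,0,0]],[[0,0,0],[0,0,0]],[[0,0,0],[0,0,0]],[[0,0,0],[0,0,0]],[[0,0,0],[0,0,0]],[[0,0,0],[0,0,0]],[[0,0,0],[0,0,0]],[[0,0,0],[0,0,0]],[[0,0,0],[0,0,0]],[[0,0,0],[0,0,0]]]' --claw 0 --force 30

```text
time_s: 4.32
ee_pos: [484.1, 21.4, 153.0]
ee_rot: [-180.0, 0.1, 12.6]
force: [-0.6, -1.4, 4.1]
gripper_width: 28.0
```

drive_tool --motion '[[[0,0,0.004],[0,0,0]],[[0,0,0.004],[0,0,0]],[[0,0,0.004],[0,0,0]],[[0,0,0.004],[0,0,0]],[[0,0,0.003],[0,0,0]],[[0,0,0.002],[0,0,0]],[[0,0,0.001],[0,0,0]],[[0,0,0],[0,0,0]],[[0,0,0],[0,0,0]],[[0,0,0],[0,0,0]]]'

```text
time_s: 5.15
ee_pos: [484.7, 21.5, 174.9]
ee_rot: [-180.0, 0.0, 12.6]
force: [-0.1, -1.0, -3.9]
gripper_width: 27.9
```

drive_tool --motion '[[[0.006,0.0013,0],[0,0,0]],[[0.008,0.0018,0],[0,0,0]],[[0.008,0.0018,0],[0,0,0]],[[0.008,0.0018,0],[0,0,0]],[[0.008,0.0018,0],[0,0,0]],[[0.008,0.0018,0],[0,0,0]],[[0.008,0.0018,0],[0,0,0]],[[0.006,0.0013,0],[0,0,0]],[[0.005,0.0011,0],[0,0,0]],[[0.003,0.0007,0],[0,0,0]]]'

```text
time_s: 5.98
ee_pos: [553.7, 36.9, 174.8]
ee_rot: [180.0, -0.0, 12.6]
force: [-0.6, -0.4, -4.3]
gripper_width: 27.7
```

drive_tool --motion '[[[0.005,0.0011,0],[0,0,0]],[[0.005,0.0011,0],[0,0,0]],[[0.004,0.0009,0],[0,0,0]],[[0.004,0.0009,0],[0,0,0]],[[0.003,0.0007,0],[0,0,0]],[[0.002,0.0005,0],[0,0,0]],[[0.002,0.0004,0],[0,0,0]],[[0,0,0],[0,0,0]],[[0,0,0],[0,0,0]],[[0,0,0],[0,0,0]]]'

```text
time_s: 6.82
ee_pos: [578.3, 42.4, 175.2]
ee_rot: [180.0, -0.1, 12.6]
force: [-0.6, -1.5, -4.7]
gripper_width: 27.7
```

drive_tool --motion '[[[0,0,-0.003],[0,0,0]],[[0,0,-0.003],[0,0,0]],[[0,0,-0.003],[0,0,0]],[[0,0,-0.003],[0,0,0]],[[0,0,-0.003],[0,0,0]],[[0,0,-0.003],[0,0,0]],[[0,0,-0.003],[0,0,0]],[[0,0,-0.001],[0,0,0]],[[0,0,0],[0,0,0]],[[0,0,0],[0,0,0]]]'

```text
time_s: 7.65
ee_pos: [578.0, 42.4, 153.0]
ee_rot: [180.0, -0.0, 12.6]
force: [0.7, -0.3, -3.7]
gripper_width: 27.7
```

drive_tool --motion '[[[0,0,0],[0,0,0]],[[0,0,0],[0,0,0]],[[0,0,0],[0,0,0]],[[0,0,0],[0,0,0]],[[0,0,0],[0,0,0]],[[0,0,0],[0,0,0]],[[0,0,0],[0,0,0]],[[0,0,0],[0,0,0]],[[0,0,0],[0,0,0]],[[0,0,0],[0,0,0]]]' --claw 1

```text
time_s: 8.48
ee_pos: [577.8, 42.3, 153.0]
ee_rot: [-180.0, -0.0, 12.6]
force: [-0.6, -0.1, -0.1]
gripper_width: 89.9
```

drive_tool --motion '[[[0,0,0.01],[0,0,0]],[[0,0,0.011],[0,0,0]],[[0,0,0.011],[0,0,0]],[[0,0,0.011],[0,0,0]],[[0,0,0.011],[0,0,0]],[[0,0,0.011],[0,0,0]],[[0,0,0.011],[0,0,0]],[[0,0,0.011],[0,0,0]],[[0,0,0.007],[0,0,0]],[[0,0,0.006],[0,0,0]]]'

```text
time_s: 9.32
ee_pos: [578.0, 42.4, 254.2]
ee_rot: [180.0, -0.1, 12.6]
force: [1.0, 0.1, 0.3]
gripper_width: 91.0
```

```bash
python3 - <<'E'
from h import *
out=[]
for n,o in (('top',(185,60)),('scene',(195,145))):
    im=env.grab_frame(n)[:,:,::-1];out.append(cv2.resize(im[o[1]:o[1]+200,o[0]:o[0]+200],(400,400),interpolation=cv2.INTER_CUBIC))
cv2.imwrite('pics/a2.png',np.hstack(out));s=env.state();print(s['ee_pos'],s['qpos'])
E
```

```text
[578.29940251  42.36237431 254.14361601] [ 3.05293488e+00  1.74480166e+01  8.50816600e+01  5.00487878e-04
  7.73529431e+01 -9.55084366e+00]
```

View pics/a2.png

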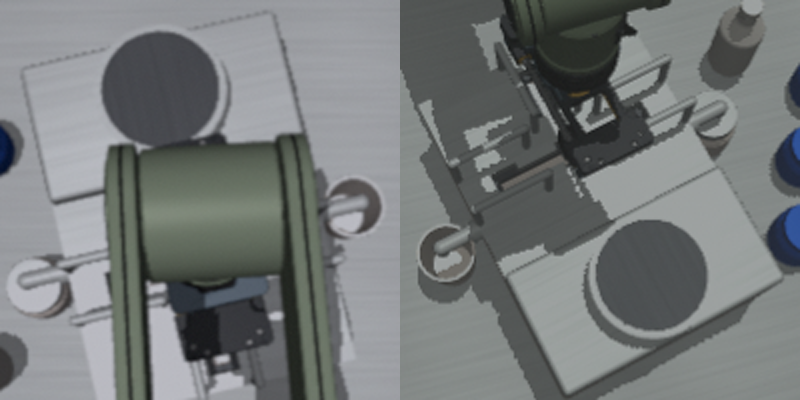

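drive_tool --motion '[[[0,0,0],[0,0,-0.12]],[[0,0,0],[0,0,-0.12]],[[0,0,0],[0,0,-0.12]],[[0,0,0],[0,0,-0.12]],[[0,0,0],[0,0,-0.12]],[[0,0,0],[0,0,-0.12]],[[0,0,0],[0,0,-0.12]],[[0,0,0],[0,0,-0.12]],[[0,0,0],[0,0,-0.12]],[[0,0,0],[0,0,-0.12]]]'

```text
time_s: 10.25
ee_pos: [577.4, 42.3, 252.1]
ee_rot: [179.9, 0.0, -56.5]
force: [0.3, 0.1, 0.3]
gripper_width: 91.6
```

drive_tool --motion '[[[0,0,0],[0,0,-0.12]],[[0,0,0],[0,0,-0.12]],[[0,0,0],[0,0,-0.08]],[[0,0,0],[0,0,-0.05]],[[0,0,0],[0,0,0]],[[0,0,0],[0,0,0]],[[0,0,-0.005],[0,0,0]],[[0,0,-0.01],[0,0,0]],[[0,0,-0.01],[0,0,0]],[[0,0,-0.007],[0,0,0]]]'

```text
time_s: 11.08
ee_pos: [577.0, 42.3, 218.9]
ee_rot: [179.9, 0.0, -77.3]
force: [-0.1, 0.2, -0.9]
gripper_width: 91.1
```

drive_tool --motion '[[[0,0,-0.007],[0,0,0]],[[0,0,-0.008],[0,0,0]],[[0,0,-0.008],[0,0,0]],[[0,0,-0.008],[0,0,0]],[[0,0,-0.008],[0,0,0]],[[0,0,-0.008],[0,0,0]],[[0,0,-0.008],[0,0,0]],[[0,0,-0.006],[0,0,0]],[[0,0,-0.005],[0,0,0]],[[0,0,-0.002],[0,0,0]]]'

```text
time_s: 11.92
ee_pos: [577.5, 42.3, 152.0]
ee_rot: [179.9, 0.0, -77.3]
force: [-0.2, -0.2, 0.3]
gripper_width: 91.1
```

drive_tool --motion '[[[0,0,0],[0,0,0]],[[0,0,0],[0,0,0]],[[0,0,0],[0,0,0]],[[0,0,0],[0,0,0]],[[0,0,0],[0,0,0]],[[0,0,0],[0,0,0]],[[0,0,0],[0,0,0]],[[0,0,0],[0,0,0]],[[0,0,0],[0,0,0]],[[0,0,0],[0,0,0]]]' --claw 0

```text
time_s: 12.75
ee_pos: [577.7, 42.8, 153.0]
ee_rot: [-180.0, 0.1, -77.4]
force: [-0.4, 0.1, 0.2]
gripper_width: 28.2
```

drive_tool --motion '[[[0,0,0.004],[0,0,0]],[[0,0,0.004],[0,0,0]],[[0,0,0.004],[0,0,0]],[[0,0,0.004],[0,0,0]],[[0,0,0.003],[0,0,0]],[[0,0,0.002],[0,0,0]],[[0,0,0.001],[0,0,0]],[[0,0,0],[0,0,0]],[[0,0,0],[0,0,0]],[[0,0,0],[0,0,0]]]'

```text
time_s: 13.58
ee_pos: [577.5, 42.3, 174.8]
ee_rot: [180.0, 0.0, -77.4]
force: [-0.7, 0.7, -3.7]
gripper_width: 27.9
```

drive_tool --motion '[[[0.0013,-0.006,0],[0,0,0]],[[0.0018,-0.008,0],[0,0,0]],[[0.0018,-0.008,0],[0,0,0]],[[0.0018,-0.008,0],[0,0,0]],[[0.0018,-0.008,0],[0,0,0]],[[0.0018,-0.008,0],[0,0,0]],[[0.0013,-0.006,0],[0,0,0]],[[0.0011,-0.005,0],[0,0,0]],[[0.0007,-0.003,0],[0,0,0]],[[0,0,0],[0,0,0]]]'

```text
time_s: 14.42
ee_pos: [591.4, -18.8, 174.9]
ee_rot: [180.0, -0.1, -77.4]
force: [-1.0, -2.0, -4.7]
gripper_width: 27.5
```

drive_tool --motion '[[[0.0011,-0.005,0],[0,0,0]],[[0.0011,-0.005,0],[0,0,0]],[[0.0011,-0.005,0],[0,0,0]],[[0.0009,-0.004,0],[0,0,0]],[[0.0007,-0.003,0],[0,0,0]],[[0.0002,-0.001,0],[0,0,0]],[[0,0,0],[0,0,0]],[[0,0,0],[0,0,0]],[[0,0,0],[0,0,0]],[[0,0,0],[0,0,0]]]'

```text
time_s: 15.25
ee_pos: [596.4, -41.1, 175.0]
ee_rot: [-180.0, -0.1, -77.3]
force: [-1.5, -1.7, -3.8]
gripper_width: 27.8
```

drive_tool --motion '[[[0,0,-0.003],[0,0,0]],[[0,0,-0.003],[0,0,0]],[[0,0,-0.003],[0,0,0]],[[0,0,-0.003],[0,0,0]],[[0,0,-0.003],[0,0,0]],[[0,0,-0.003],[0,0,0]],[[0,0,-0.003],[0,0,0]],[[0,0,-0.001],[0,0,0]],[[0,0,0],[0,0,0]],[[0,0,0],[0,0,0]]]'

```text
time_s: 16.08
ee_pos: [596.6, -40.6, 153.1]
ee_rot: [-180.0, -0.0, -77.3]
force: [0.7, -1.5, -3.2]
gripper_width: 27.6
```

Lowered freely to the same height as in the bay, still carrying the weight. Release and rise.

drive_tool --motion '[[[0,0,0],[0,0,0]],[[0,0,0],[0,0,0]],[[0,0,0],[0,0,0]],[[0,0,0],[0,0,0]],[[0,0,0],[0,0,0]],[[0,0,0],[0,0,0]],[[0,0,0],[0,0,0]],[[0,0,0],[0,0,0]],[[0,0,0],[0,0,0]],[[0,0,0],[0,0,0]]]' --claw 1

```text
time_s: 16.92
ee_pos: [596.4, -40.7, 153.0]
ee_rot: [-180.0, -0.0, -77.4]
force: [0.0, -0.2, -0.4]
gripper_width: 90.3
```

drive_tool --motion '[[[0,0,0.01],[0,0,0]],[[0,0,0.012],[0,0,0]],[[0,0,0.012],[0,0,0]],[[0,0,0.012],[0,0,0]],[[0,0,0.012],[0,0,0]],[[0,0,0.012],[0,0,0]],[[0,0,0.012],[0,0,0]],[[0,0,0.012],[0,0,0]],[[0,0,0.012],[0,0,0]],[[0,0,0.01],[0,0,0]]]'

```text
time_s: 17.75
ee_pos: [596.5, -40.7, 270.8]
ee_rot: [-179.9, -0.0, -77.3]
force: [0.0, -0.1, 0.7]
gripper_width: 91.4
```

drive_tool --motion '[[[-0.01,-0.01,0.01],[0,0,0]],[[-0.02,-0.025,0],[0,0,0]],[[-0.02,-0.03,0],[0,0,0]],[[-0.02,-0.03,0],[0,0,0]],[[-0.02,-0.03,0],[0,0,0]],[[-0.02,-0.03,0],[0,0,0]],[[-0.02,-0.03,0],[0,0,0]],[[-0.02,-0.03,0],[0,0,0]],[[-0.02,-0.03,0],[0,0,0]],[[-0.02,-0.02,0],[0,0,0]]]'

```text
time_s: 18.58
ee_pos: [404.0, -308.1, 279.4]
ee_rot: [180.0, -0.1, -77.4]
force: [0.5, 0.6, -0.2]
gripper_width: 90.9
```

drive_tool --motion '[[[-0.02,-0.02,0],[0,0,0]],[[-0.02,-0.025,0],[0,0,0]],[[-0.02,-0.025,0],[0,0,0]],[[-0.02,-0.025,0],[0,0,0]],[[-0.01,-0.015,0],[0,0,0]],[[-0.005,-0.005,0],[0,0,0]],[[0,0,0],[0,0,0]],[[0,0,0],[0,0,0]],[[0,0,0],[0,0,0]],[[0,0,0],[0,0,0]]]'

```text
time_s: 19.42
ee_pos: [312.0, -419.7, 279.1]
ee_rot: [-180.0, 0.0, -77.3]
force: [-0.0, -0.3, 0.3]
gripper_width: 91.0
```

```bash
cat > fin.py <<'E'
from h import *
p=np.load('p.npy');out=[]
for n,o in (('top',(185,60)),('scene',(195,145))):
    im=env.grab_frame(n)[:,:,::-1].copy();cv2.imwrite(f'pics/{n}_end.png',im)
    k=4;o=(290,120) if n=='top' else (200,190)
    a=cv2.resize(im[o[1]:o[1]+100,o[0]:o[0]+100],(400,400),interpolation=cv2.INTER_CUBIC)
    Q=(proj(n,f2w(p,[(i,j-85,194) for i,j in((14,14),(14,-14),(-14,-14),(-14,14),(14,14))]))-o+.5)*k
    cv2.polylines(a,[np.int32(Q)],False,(0,255,255),1);out.append(a)
cv2.imwrite('pics/end.png',np.hstack(out))
cv2.imwrite('pics/end_full.png',np.hstack([cv2.resize(cv2.imread(f'pics/{n}_end.png'),(400,300)) for n in('top','scene')]))
print(env.state()['ee_pos'])
E
python3 fin.py
```

```text
[ 311.985798   -419.85347092  279.09730121]
```

View pics/end.png

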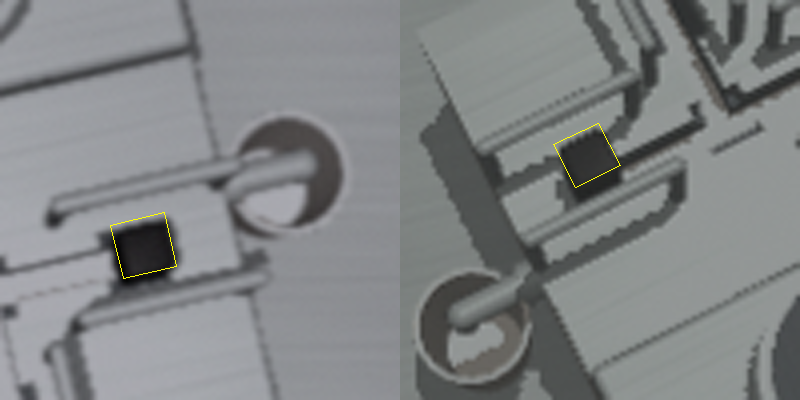

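View pics/end_full.png

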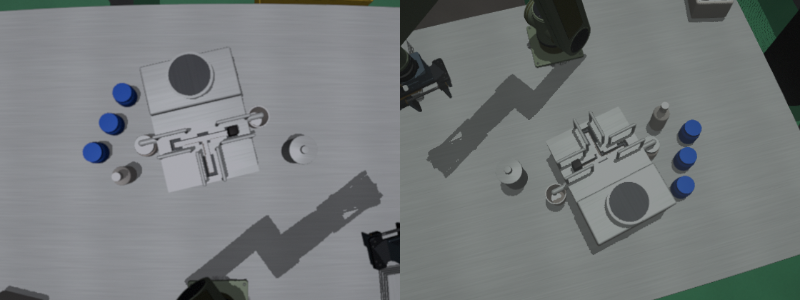

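The grip is at the right notch within about 1–2 mm of the predicted outline in both views, next to the open jar. Nothing else appears to have moved and the arm is clear.

```bash
python3 -c "
from workcell import env
print(env.job_done())"
```

```text
the job is handed in; nothing more can be done
None
```

The lever now stands in the right end notch, on the open jar's side, released. The job was handed in at about 19.5 s with the arm clear.

**What I did:**
- I gripped the lever along the feed slot, lifted it 22 mm and carried it to neutral. There I set it down, let go and rose clear.
- I then turned the gripper 90°, took the lever again, lifted it 22 mm and moved it 85 mm along the cross slot. I lowered it into the right notch and released it.

**Which jar:** the jar at top-view pixel (362, 163) shows a dark interior, so it is the open one. The jar at (204, 203) has a flat cap. The three blue jars are the look-alikes and were left alone.

**Last checks:**
- **Seating:** at both set-downs the tool came back to the feed-bay height (TCP z = 153 mm). It was still carrying the lever's 3 to 4 N, so the collar was not resting on a sill. The force fell to about zero on opening.
- **Final position:** in both cameras the grip lies within about 1–2 mm of the projected notch position. The jars, bottle and canister look unmoved by eye; I did not measure them.
- **Not confirmed by picture:** the arm hid the lever while it stood in neutral, so that set-down rests on the height and force readings alone.
- **Disagreement:** the two cameras differed by about 2–4 mm on the lever's starting position; I used a value in between.

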